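# Seat a lens barrel in a sprung V-block and hold it down

## Robot

A 7-joint arm with a two-finger parallel gripper is mounted at the origin on the work surface. World frame = base frame: x ahead of the robot, y to its left, z up, the work surface at z = 0. Lengths are in m, angles in rad, forces in N, time in s.
With the tool pointing down it reaches from about 0.425 to 0.875 m from the base axis. Payload 4.7 kg.
Tool frame: the origin (TCP) lies on the centre line of the jaws, within the pads' length; the fingertips stand 19 mm ahead of it and the grasp point (between the pads) is the TCP; x points along the fingers, z is the direction in which the jaws open and shut, and the axes are right-handed (so a half turn about x gives the same grasp; the last joint's range is limited). The gripper opens to 87 mm and grips with 3 to 60 N. Pads are 19 mm wide; open, the fingers measure 117 mm over their backs; the gripper's body (75 mm by 190 mm) begins 51 mm behind the grasp point.
Start: joints at [-1.323, 0.321, -0.07, 1.45, 0.023, 1.371, -0.057], TCP at [0.151, 0.632, 0.242] pointing down, gripper open.
Joint ranges: [-2.86, 2.86], [-0.3, 2.09], [-1.38, 1.24], [0.06, 2.45], [-1.56, 4.7], [0.09, 2.05], [-2.69, 2.69]. Speed limits (rad/s): [2.57, 2.57, 3.14, 3.14, 3.14, 3.14, 3.14].

## Interface

Orientations are given as a rotation vector (axis times angle).
In Python, from bench import get_state, get_image, camera_info, close_job gives the robot as it stands.
- The arm moves only by the tool jog_arm, never from a script. Its argument "targets" is a list of rows, each a list of 7 numbers: the turn, a rotation vector about the tool's x, y, z in degrees, then the shift along the tool's x, y, z in cm, then the finger opening in cm, from 0 to 8.7. In form: [[wx, wy, wz, tx, ty, tz, jaw], ...]. A call has 1 to 10 rows; each row shifts and turns the commanded pose from where the row before left it, along the tool's axes as they then stand; what a row does not reach is not made up. A row lasts 1/8 s, in which the tool goes at most 62.5 mm and 10.7 degrees, less where a joint would pass 70% of its speed; a pose out of reach is approached as far as the arm can. A call is refused whole if a number of a shift passes 6.25 or a number of a turn 10.7, either way. A call with a gripper value outside its range is refused whole. The fingers move at their own pace and stop on an object; "squeeze" is the grip in N (left out, the last holds). Time passes only in rows, so rows that do not move let the fingers close. It gives the time, the measured TCP pose, the force and the opening at its end, in the units of the state.
- get_state(): the state, without advancing time (a new reading comes with each control period).
- get_image(name): name is "side" or "top" or "wrist"; returns (picture, depth): 480x640x3 uint8, red, green, blue; 480x640 float32, m along the optical axis (not along the pixel's ray), 0 where there is no reading.
- camera_info(name): a dict with "intrinsics" (3x3 intrinsics, pixels), "world_from_camera" (4x4, takes a point from camera to world coordinates); the wrist camera has in their place "mount" (4x4, takes a point from camera to tool coordinates, whose origin is the TCP and whose axes are the tool frame's). Camera axes: x right, y up, looking along -z (the intrinsics and any distortion apply to the point x, -y, -z); pixel columns grow to the right and rows downward; lengths in m; the calibration is good to about 2 mm. A picture is of the moment at which its call begins: read the wrist's pose just before it. camera_info takes no time and is no camera call.
- close_job(): hands the job in, once; it reports no verdict.
The state is a dict: "time": time; "joint_positions": joint angles; "qd": joint speeds; "joint_torque": joint torques, N m; "position": TCP position; "tool_rot": TCP orientation; "ft_force": force on the tool from outside, world axes, zero at the start; "torque": the same for the moment, N m; "grip_width": opening from 0.0 (shut) to 1.0 (fully open).
Only numpy, scipy, OpenCV 4.12 (cv2) and the standard library are available. Lean on these libraries where they do the work, as an engineer would, in place of code of your own. Each camera call takes 0.05 s, during which the arm holds its last target.

## Task

Take the long lens barrel (the bigger of the two) from its rest, lay it gently in the V-block on the sprung stand, centred lengthwise and resting on both sloping faces along its length (either way round), then press down on the barrel itself, not on the V-block, until the sprung V-block has sunk more than half of its 10 mm travel. The program finishes while still holding the barrel pressed down like that; do not put anything back, and leave the other things on the table where they are.

Things in the scene. Friction and masses are not known exactly. Their poses are not given: they have to be found in the camera images.
- barrel: The long lens barrel: dark metal cylinder, 40 mm in diameter and 110 mm long, about 0.16 kg, a light metal ring and a glass lens at each end (both ends alike). Origin at its centre; its x axis is the cylinder's axis. At the start it lies level in the rest, axis 45 mm above the table.
- rest: Low white plastic rest, fixed, that the long barrel starts in: base plate 130 x 76 x 8 mm with two V-notched supports (14 mm thick, centred 40 mm either side of the middle along x, 24 mm out sideways, tops 6 mm below the barrel's axis). Between them the barrel's middle is free for 66 mm, 17 mm clear underneath. Origin: centre of its underside, on the table; x along the barrel.
- v_seat (a point): Where the long barrel's centre must come: half-way along the V-block, on the axis of a 40 mm cylinder lying in the V; 122 mm above the table with the V-block up, and moving with it. x along the V (level), z up.
- stand: The fixed stand: dark base plate 130 (x) x 100 x 12 mm with a grey column that carries the sprung aluminium V-block, 90 mm long (x), 68 mm wide. It has a V saddle (45-degree faces, 22 mm long) at each end, tops 6 mm below the seated barrel's axis; the 46 mm between them is open right across, floor 40 mm below that axis: fingers fit there. Origin: underside centre; x along the V.
- vblock (a joint): How far the V-block has sunk on its spring, in m: 0 up (as at the start), 0.010 fully down on its stop. It slides straight down. It stays up under the barrel's weight alone; it begins to sink at 3.6 N downward in all (barrel's weight included), and needs 1 N more for every mm: 8.6 N at 5 mm, 13.6 N at 10 mm.
- spare: Bystander, to be left alone: a shorter, thinner barrel of the same look, 28 mm in diameter and 60 mm long, lying in a low rest of its own, axis 34 mm above the table. Origin at its centre, x along its axis.
- cap: Bystander: black round lens cap, 42 mm in diameter, 14 mm high, flat on the table. Origin at the centre of its underside.
- cleaner: Bystander: small amber bottle with white cap, 44 mm in diameter, 100 mm tall, upright. Origin at the centre of its underside.
- driver: Bystander: screwdriver lying on the table, 160 mm long, x along it. Origin at its underside.
Not all that is in view belongs to the job. What is shaped like the rest but red is not meant. What is shaped like the barrel but purple is not meant.

How it is judged:
By the outcome, as a careful person would: the job done as asked, in the order asked, and still so for the second after the job is handed in, while the arm keeps its last pose, push and grip.
It also fails if it takes over 43 s, if anything falls off the work surface, if the arm or the gripper's body presses on something with over 40 N, if the wrist force passes 120 N, or if a joint passes its speed limit or range.

## Working session

There is one attempt and no reset: what is moved stays moved. The work goes in short steps, Python scripts to look and compute and a tool call to move; the robot and the scene stay as the last step left them, time stands still between calls to the robot, and variables do not carry over. Pictures are saved under pics/ and viewed, and the job is handed in when it is done.

Besides the shell and the picture viewer there is one more tool, called after ">>>" as name([rows], argument=value, ...), one row to a line, values as JSON. jog_arm: Moves the arm, as the interface text tells. Its arguments: {"type":"object","properties":{"targets":{"type":"array"},"squeeze":{"type":"number"}},"required":["targets"]}

```bash
mkdir -p pics; ls; python3 - <<'E'
from bench import *
import cv2,numpy as np
s=get_state();print(s)
for n in("side","top","wrist"):
    print(n,camera_info(n))
for n in("side","top"):
    p,d=get_image(n);cv2.imwrite(f"pics/{n}0.png",p[:,:,::-1]);np.save(f"pics/{n}0.npy",d)
    print(n,(d>0).mean(),d[d>0].min(),d.max())
E
```

```text
pics
{'time': 0.0, 'joint_positions': array([-1.32290043,  0.32181257, -0.07009883,  1.45169183,  0.02262935,
        1.37078057, -0.0568918 ]), 'qd': array([ 0.00046712, -0.00181708,  0.00109457,  0.0012174 , -0.00024081,
       -0.00164831,  0.00104009]), 'joint_torque': array([-7.84378663e-04, -4.91291428e+01, -4.04379778e-01, -3.12533998e+01,
       -6.38109958e-02,  4.36471333e-02,  1.89954458e-04]), 'position': array([0.15051435, 0.63179885, 0.24045992]), 'tool_rot': array([-1.03658566,  1.31219528,  1.03445602]), 'ft_force': array([ 0.42248373,  0.66957715, -0.80937717]), 'torque': array([-0.04576221,  0.01241079, -0.01639626]), 'grip_width': 0.998880170628156}
side {'intrinsics': array([[523.41511602,   0.        , 313.8147466 ],
       [  0.        , 523.41511602, 240.81848756],
       [  0.        ,   0.        ,   1.        ]]), 'world_from_camera': array([[ 0.99159493,  0.08082757, -0.10102669,  0.36870053],
       [-0.1289572 ,  0.68060537, -0.72121174, -0.92509888],
       [ 0.01046551,  0.72817803,  0.68530813,  0.94844181],
       [ 0.        ,  0.        ,  0.       
[... 366 characters left out ...]
82,  0.98740752,  0.91961652],
       [ 0.        ,  0.        ,  0.        ,  1.        ]])}
wrist {'intrinsics': array([[425.40245958,   0.        , 310.28746642],
       [  0.        , 425.40245958, 238.82384103],
       [  0.        ,   0.        ,   1.        ]]), 'mount': array([[-3.19225848e-04,  2.58229658e-01, -9.66083507e-01,
        -1.42781530e-01],
       [ 5.28987746e-04,  9.66083464e-01,  2.58229472e-01,
         7.03363642e-02],
       [ 9.99999809e-01, -4.28612815e-04, -4.44999138e-04,
        -1.38044148e-05],
       [ 0.00000000e+00,  0.00000000e+00,  0.00000000e+00,
         1.00000000e+00]])}
side 0.9960709635416667 0.84839666 3.408651
top 0.996015625 0.6844145 1.8938202
```

View pics/side0.png

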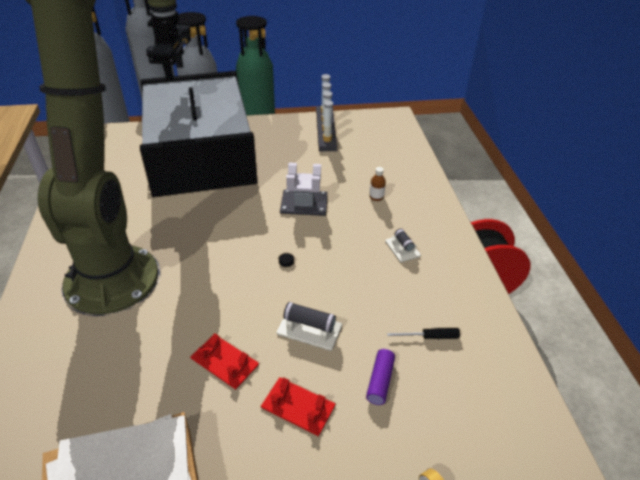

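View pics/top0.png

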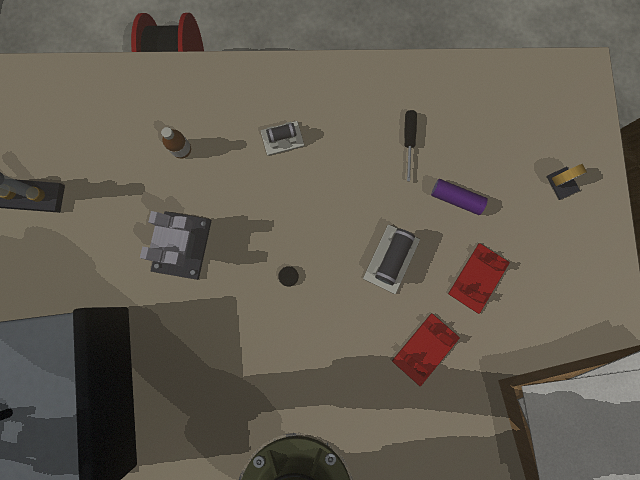

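The barrel candidates are:
- The dark cylinder in the white rest, top (394,255), side (311,318).
- The purple cylinder, top (460,196), which is excluded by its colour.
- The short spare, top (282,133), side (403,240).

The red rests at top (480,278) and (427,349) are decoys. I choose the dark barrel in the white rest. The V-block stand is at top (178,245), side (304,190). Next I check close crops and measure.

```bash
cat > h.py <<'E'
import numpy as np,cv2
from bench import *
from scipy.spatial.transform import Rotation as R
def cam(n,s=None):
    c=camera_info(n);K=c["intrinsics"]
    if n=="wrist":
        T=np.eye(4);T[:3,:3]=R.from_rotvec(s["tool_rot"]).as_matrix();T[:3,3]=s["position"];T=T@c["mount"]
    else:T=c["world_from_camera"]
    return K,T
def pts(d,K,T):
    v,u=np.mgrid[:480,:640]
    x=(u-K[0,2])/K[0,0]*d;y=-(v-K[1,2])/K[1,1]*d
    return np.stack([x,y,-d],-1)@T[:3,:3].T+T[:3,3]
def ray(uv,z,K,T):
    uv=np.atleast_2d(np.float64(uv));r=np.c_[(uv[:,0]-K[0,2])/K[0,0],-(uv[:,1]-K[1,2])/K[1,1],-np.ones(len(uv))]@T[:3,:3].T
    o=T[:3,3];return o+r*((z-o[2])/r[:,2])[:,None]
def proj(p,K,T):
    q=(np.atleast_2d(p)-T[:3,3])@T[:3,:3];return np.c_[K[0,0]*q[:,0]/-q[:,2]+K[0,2],K[1,2]-K[1,1]*q[:,1]/-q[:,2]]
E
python3 - <<'E'
from h import *
a=cv2.imread("pics/top0.png");b=cv2.imread("pics/side0.png")
f=lambda i,x,y,w,h:cv2.resize(i[y:y+h,x:x+w],(400,300),interpolation=cv2.INTER_CUBIC)
o=np.vstack([np.hstack([f(a,344,210,100,75),f(a,128,205,100,75)]),np.hstack([f(b,260,280,100,75),f(b,254,150,100,75)])])
cv2.imwrite("pics/crop0.png",o)
for n in("top","side"):
    K,T=cam(n);P=pts(np.load(f"pics/{n}0.npy"),K,T)
    for q in([(394,255),(340,200),(178,245),(60,330),(289,276)] if n=="top" else [(311,318),(350,280),(304,183),(200,160)]):
        print(n,q,P[q[1],q[0]].round(4))
    for nm,(x,y,w,h) in dict(top=dict(barrel=(360,220,65,75),stand=(135,205,80,80)),side=dict(barrel=(275,295,70,55),stand=(275,155,60,65)))[n].items():
        Q=P[y:y+h,x:x+w].reshape(-1,3)
        print(n,nm,'heights',np.histogram(Q[:,2],np.arange(-.01,.15,.01)))
E
```

```text
top (394, 255) [ 0.4617 -0.2071  0.064 ]
top (340, 200) [ 0.592  -0.1075 -0.0022]
top (178, 245) [0.4895 0.214  0.082 ]
top (60, 330) [0.3382 0.3851 0.1574]
top (289, 276) [0.4286 0.0049 0.0136]
top barrel heights (array([1937, 1672,   39,    6,   99,   73,  388,  624,    0,    0,    0,
          0,    0,    0,    0]), array([-0.01,  0.  ,  0.01,  0.02,  0.03,  0.04,  0.05,  0.06,  0.07,
        0.08,  0.09,  0.1 ,  0.11,  0.12,  0.13,  0.14]))
top stand heights (array([2395, 1052,  869,   40,   38,   30,    1,    3,  358,  657,  170,
        310,  442,    0,    0]), array([-0.01,  0.  ,  0.01,  0.02,  0.03,  0.04,  0.05,  0.06,  0.07,
        0.08,  0.09,  0.1 ,  0.11,  0.12,  0.13,  0.14]))
side (311, 318) [ 0.4627 -0.228   0.0593]
side (350, 280) [ 0.5795 -0.0725 -0.0043]
side (304, 183) [0.4998 0.2208 0.0804]
side (200, 160) [0.2193 0.3246 0.1071]
side barrel heights (array([1325, 1386,   91,   39,  103,  175,  312,  414,    0,    0,    0,
          0,    0,    0,    0]), array([-0.01,  0.  ,  0.01,  0.02,  0.03,  0.04,  0.05,  0.06,  0.07,
        0.08,  0.09,  0.1 ,  0.11,  0.12,  0.13,  0.14]))
side stand heights (array([1441,  911,  507,   59,   55,   56,   86,    8,  154,  236,   95,
        135,  141,    0,    0]), array([-0.01,  0.  ,  0.01,  0.02,  0.03,  0.04,  0.05,  0.06,  0.07,
        0.08,  0.09,  0.1 ,  0.11,  0.12,  0.13,  0.14]))
```

View pics/crop0.png

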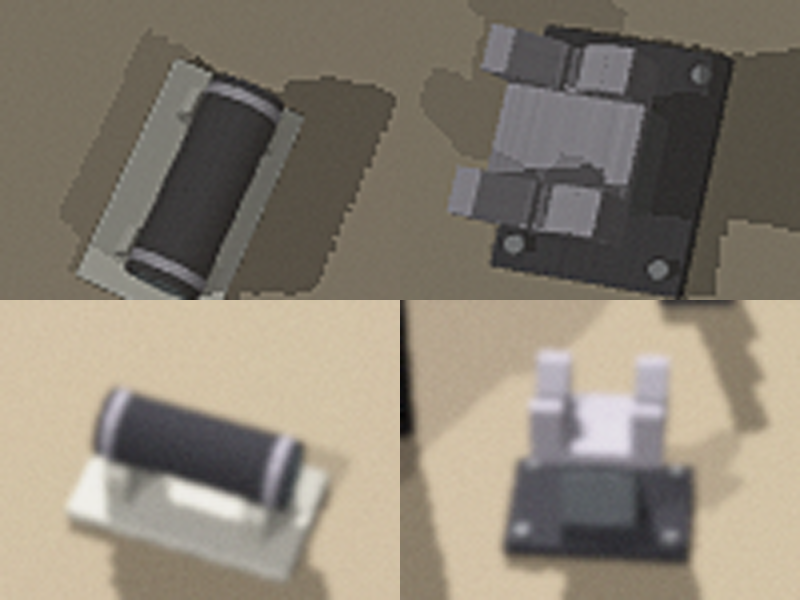

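The crops confirm the choice: a dark barrel with light rings in the white rest. The stand's V-block has its saddles split along the image-vertical direction, roughly world x. Next I measure poses.

```bash
python3 - <<'E'
from h import *
from scipy.optimize import least_squares
for n in("top","side"):
    K,T=cam(n);P=pts(np.load(f"pics/{n}0.npy"),K,T).reshape(-1,3)
    near=lambda c,r:P[np.hypot(P[:,0]-c[0],P[:,1]-c[1])<r]
    t=near((.58,-.09),.05);print(n,'table z',np.median(t[:,2]).round(4))
    Q=near((.463,-.215),.09);Q=Q[(Q[:,2]>.049)&(Q[:,2]<.075)]
    def f(p):
        d=np.array([np.cos(p[2]),np.sin(p[2])]);lat=(Q[:,:2]-p[:2])@[-d[1],d[0]]
        return np.hypot(lat,Q[:,2]-p[3])-.02
    c=Q[:,:2].mean(0);e=np.linalg.svd(Q[:,:2]-c,full_matrices=False)[2][0]
    s=least_squares(f,[*c,np.arctan2(e[1],e[0]),.045],loss='soft_l1',f_scale=.001)
    d=np.array([np.cos(s.x[2]),np.sin(s.x[2])]);l=(Q[:,:2]-s.x[:2])@d
    lo,hi=l.min(),l.max();ctr=s.x[:2]+d*(lo+hi)/2
    print(' barrel',len(Q),ctr.round(4),'z',s.x[3].round(4),'ang',np.degrees(s.x[2]).round(2),'len',hi-lo,'rms',np.std(f(s.x)))
    for nm,a,b in(("saddle",.108,.125),("floor",.074,.09),("base",.006,.018)):
        S=near((.5,.215),.1);S=S[(S[:,2]>a)&(S[:,2]<b)]
        if nm!="saddle": S=S
        r=cv2.minAreaRect(np.float32(S[:,:2]*1000));print(' ',nm,len(S),'medz',np.median(S[:,2]).round(4),r)
E
```

```text
top table z -0.001
 barrel 1027 [ 0.4605 -0.2118] z 0.0438 ang 152.89 len 0.10999826507675614 rms 0.0014887423670960319
  saddle 499 medz 0.114 ((500.606689453125, 231.9661865234375), (69.633544921875, 89.93951416015625), 78.77301025390625)
  floor 991 medz 0.0807 ((500.6435852050781, 231.572021484375), (69.85111999511719, 90.23711395263672), 78.66343688964844)
  base 1352 medz 0.0106 ((500.5534973144531, 231.3114471435547), (100.9144058227539, 129.97726440429688), 78.5355453491211)
side table z -0.0011
 barrel 750 [ 0.4603 -0.2115] z 0.0437 ang -27.12 len 0.11055454108599153 rms 0.0019825689946903
  saddle 175 medz 0.1137 ((499.3540954589844, 233.0043182373047), (77.27994537353516, 89.70938110351562), 79.91718292236328)
  floor 364 medz 0.0809 ((499.2465515136719, 232.6351776123047), (79.92108917236328, 89.69389343261719), 78.6392593383789)
  base 728 medz 0.0111 ((498.7881774902344, 231.41049194335938), (105.77190399169922, 129.77200317382812), 78.08516693115234)
```

```bash
cat >> h.py <<'E'
def Rdes(axis_deg,flip=False):
    a=np.radians(axis_deg+(180 if flip else 0)); zt=np.array([-np.sin(a),np.cos(a),0]);xt=np.array([0,0,-1.]);return np.c_[xt,np.cross(zt,xt),zt]
def plan(pos,axis_deg,s=None):
    s=s or get_state();M=R.from_rotvec(s["tool_rot"]).as_matrix()
    print("t",round(s["time"],2),"pos",s["position"].round(4),"F",s["ft_force"].round(2),"grip",round(s["grip_width"]*87,1),"q",s["joint_positions"].round(2))
    print("tilt: x_tool",M[:,0].round(3),"z yaw",np.degrees(np.arctan2(M[1,2],M[0,2])).round(2))
    for f in(0,1):
        D=Rdes(axis_deg,f);w=np.degrees(R.from_matrix(M.T@D).as_rotvec())
        print(" flip",f,"turn deg",w.round(2),"shift cm in present axes",(100*M.T@(np.array(pos)-s["position"])).round(2),"in final axes",(100*D.T@(np.array(pos)-s["position"])).round(2))
E
python3 - <<'E'
from h import *
plan([.5,.4,.3],-27.1)
plan([.4605,-.2117,.2],-27.1)
E
```

```text
t 0.1 pos [0.1505 0.6319 0.2406] F [-0.39 -0.38  0.25] grip 87.3 q [-1.32  0.32 -0.07  1.45  0.02  1.37 -0.06]
tilt: x_tool [-0.    -0.002 -1.   ] z yaw 76.6
 flip 0 turn deg [13.7  -0.1   0.02] shift cm in present axes [ -5.91 -39.37 -14.47] in final axes [ -5.94 -41.67  -4.72]
 flip 1 turn deg [-1.663e+02 -3.000e-02 -1.400e-01] shift cm in present axes [ -5.91 -39.37 -14.47] in final axes [-5.94 41.67  4.72]
t 0.1 pos [0.1505 0.6319 0.2406] F [-0.39 -0.38  0.25] grip 87.3 q [-1.32  0.32 -0.07  1.45  0.02  1.37 -0.06]
tilt: x_tool [-0.    -0.002 -1.   ] z yaw 76.6
 flip 0 turn deg [13.7  -0.1   0.02] shift cm in present axes [  4.19 -49.69 -74.87] in final axes [  4.06 -66.02 -60.98]
 flip 1 turn deg [-1.663e+02 -3.000e-02 -1.400e-01] shift cm in present axes [  4.19 -49.69 -74.87] in final axes [ 4.06 66.02 60.98]
```

>>> jog_arm([
  [0,0,0,-6,0,0,8.7],
  [0,0,0,0,-5,-1.5,8.7],
  [0,0,0,0,-5,-2,8.7],
  [0,0,0,0,-5,-2,8.7],
  [0,0,0,0,-5,-2,8.7],
  [0,0,0,0,-5,-2,8.7],
  [0,0,0,0,-5,-2,8.7],
  [0,0,0,0,-5,-2,8.7],
  [0,0,0,0,-4,-2,8.7],
  [0,0,0,0,0,-4,8.7],
])

```text
time: 1.35
position: [0.4875, 0.3498, 0.2997]
tool_rot: [-1.034, 1.314, 1.031]
ft_force: [0.2, -0.2, 0.3]
grip_width: 0.995
```

```bash
python3 - <<'E'
from h import *
plan([.4605,-.2117,.2],-27.1)
E
```

```text
t 1.35 pos [0.4875 0.3498 0.2997] F [ 0.21 -0.23  0.27] grip 86.6 q [-0.83  0.19  0.19  1.5  -0.03  1.46  0.69]
tilt: x_tool [-0.    -0.003 -1.   ] z yaw 76.37
 flip 0 turn deg [13.47 -0.16  0.03] shift cm in present axes [ 10.12 -10.61 -55.18] in final axes [  9.97 -23.18 -51.21]
 flip 1 turn deg [-1.6653e+02 -5.0000e-02 -2.3000e-01] shift cm in present axes [ 10.12 -10.61 -55.18] in final axes [ 9.97 23.18 51.21]
```

>>> jog_arm([
  [0,0,0,0,-1,-5.5,8.7],
  [0,0,0,0,-1,-5.5,8.7],
  [0,0,0,0,-1,-5.5,8.7],
  [0,0,0,0,-1,-5.5,8.7],
  [0,0,0,0,-1,-5.5,8.7],
  [0,0,0,0,-1,-5.5,8.7],
  [0,0,0,0,-1,-5.5,8.7],
  [0,0,0,0,-1,-5.5,8.7],
  [0,0,0,0,-1,-5.5,8.7],
  [0,0,0,4,-1,-4,8.7],
])

```text
time: 2.6
position: [0.4593, -0.1945, 0.2636]
tool_rot: [-1.037, 1.307, 1.029]
ft_force: [1.5, 1.0, -0.9]
grip_width: 1.0
```

```bash
python3 - <<'E'
from h import *
plan([.4605,-.2117,.2],-27.1)
E
```

```text
t 2.6 pos [ 0.4593 -0.1945  0.2636] F [ 1.53  1.   -0.95] grip 87.0 q [-0.38 -0.05  0.71  1.81  0.03  1.36  1.66]
tilt: x_tool [ 0.007 -0.001 -1.   ] z yaw 76.49
 flip 0 turn deg [13.59  0.09  0.38] shift cm in present axes [ 6.36 -0.47 -1.65] in final axes [ 6.36 -0.89 -1.47]
 flip 1 turn deg [-1.6641e+02 -5.5000e-01  1.4000e-01] shift cm in present axes [ 6.36 -0.47 -1.65] in final axes [6.36 0.89 1.47]
```

>>> jog_arm([
  [7,0,0,0,0,0,8.7],
  [6.6,0,0,0,0,0,8.7],
  [0,0,0,3,0,0,8.7],
  [0,0,0,3,0,0,8.7],
  [0,0,0,0,0,0,8.7],
  [0,0,0,0,0,0,8.7],
])

```text
time: 3.35
position: [0.4586, -0.1915, 0.2025]
tool_rot: [-0.856, 1.395, 0.855]
ft_force: [0.1, -1.0, 1.0]
grip_width: 0.997
```

```bash
python3 - <<'E'
from h import *
s=get_state()
p,d=get_image("wrist");cv2.imwrite("pics/w1.png",p[:,:,::-1]);np.save("pics/w1.npy",d)
plan([.4605,-.2117,.2],-27.1,s)
K,T=cam("wrist",s);P=pts(d,K,T).reshape(-1,3)
from scipy.optimize import least_squares
Q=P[np.hypot(P[:,0]-.4605,P[:,1]+.2117)<.075];Q=Q[(Q[:,2]>.049)&(Q[:,2]<.075)]
def f(p):
    d=np.array([np.cos(p[2]),np.sin(p[2])]);return np.hypot((Q[:,:2]-p[:2])@[-d[1],d[0]],Q[:,2]-p[3])-.02
s=least_squares(f,[.4605,-.2117,np.radians(-27),.045],loss='soft_l1',f_scale=.001)
e=np.array([np.cos(s.x[2]),np.sin(s.x[2])]);l=(Q[:,:2]-s.x[:2])@e
print(len(Q),s.x[:2]+e*(l.min()+l.max())/2,s.x[3],np.degrees(s.x[2]),np.ptp(l),np.std(f(s.x)))
E
```

```text
t 3.35 pos [ 0.4586 -0.1915  0.2025] F [ 0.05 -0.97  1.02] grip 86.7 q [-0.36  0.    0.71  1.9  -0.    1.24  1.45]
tilt: x_tool [ 0.001 -0.    -1.   ] z yaw 63.0
 flip 0 turn deg [0.1  0.01 0.06] shift cm in present axes [ 0.25 -1.08 -1.71] in final axes [ 0.25 -1.09 -1.71]
 flip 1 turn deg [-1.799e+02 -9.000e-02  2.000e-02] shift cm in present axes [ 0.25 -1.08 -1.71] in final axes [0.25 1.09 1.71]
8026 [ 0.46109229 -0.2108135 ] 0.04424082956099779 -27.110170568942873 0.11097945319697544 0.0010169684871533516
```

View pics/w1.png

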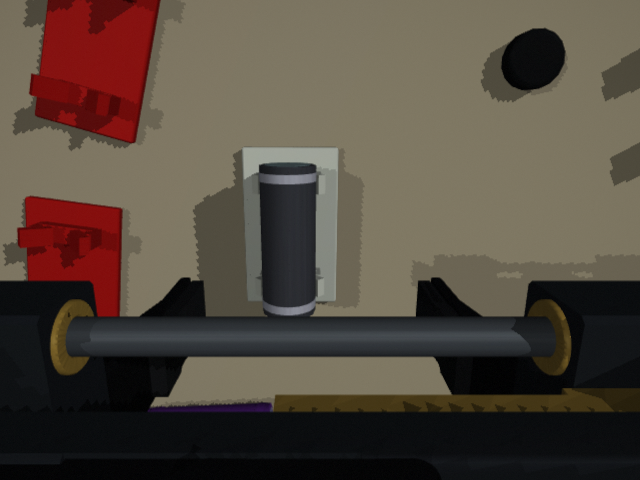

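The wrist view shows the barrel upright at px (288,240) with the red decoys off to the left. It measures (0.461,-0.211), -27.1°, length 111 mm, axis z 0.044, which agrees with both fixed cameras. Next I centre over it and descend.

>>> jog_arm([
  [0,0,0,0,-1.1,-1.65,8.7],
  [0,0,0,0,0,0,8.7],
  [0,0,0,4,0,0,8.7],
  [0,0,0,4,0,0,8.7],
  [0,0,0,3,0,0,8.7],
  [0,0,0,0,0,0,8.7],
  [0,0,0,0,0,0,8.7],
])

```text
time: 4.28
position: [0.4616, -0.211, 0.093]
tool_rot: [-0.857, 1.394, 0.855]
ft_force: [0.4, -0.8, 0.7]
grip_width: 1.001
```

```bash
python3 - <<'E'
from h import *
plan([.461,-.211,.045],-27.1)
E
```

```text
t 4.28 pos [ 0.4616 -0.211   0.093 ] F [ 0.36 -0.82  0.7 ] grip 87.1 q [-0.3   0.18  0.74  2.   -0.14  1.02  1.6 ]
tilt: x_tool [ 0.002 -0.    -1.   ] z yaw 63.02
 flip 0 turn deg [0.12 0.04 0.11] shift cm in present axes [ 4.8   0.06 -0.03] in final axes [ 4.8   0.05 -0.02]
 flip 1 turn deg [-1.7988e+02 -1.7000e-01  6.0000e-02] shift cm in present axes [ 4.8   0.06 -0.03] in final axes [ 4.8  -0.05  0.02]
```

>>> jog_arm([
  [0,0,0,2.4,0,0,8.7],
  [0,0,0,2.4,0,0,8.7],
  [0,0,0,0,0.05,0,8.7],
  [0,0,0,0,0,0,6],
  [0,0,0,0,0,0,4.5],
  [0,0,0,0,0,0,3.5],
  [0,0,0,0,0,0,3.5],
  [0,0,0,0,0,0,3.5],
  [0,0,0,0,0,0,3.5],
  [0,0,0,0,0,0,3.5],
], squeeze=30)

```text
time: 5.52
position: [0.4601, -0.2106, 0.0436]
tool_rot: [-0.855, 1.396, 0.856]
ft_force: [-0.5, 0.9, 0.6]
grip_width: 0.449
```

```bash
python3 - <<'E'
from h import *
plan([.461,-.211,.3],-27.1)
E
```

```text
t 5.53 pos [ 0.4601 -0.2106  0.0436] F [-0.5   0.92  0.56] grip 39.0 q [-0.27  0.26  0.72  2.04 -0.21  0.92  1.66]
tilt: x_tool [ 0.  0. -1.] z yaw 63.01
 flip 0 turn deg [ 0.11  0.02 -0.  ] shift cm in present axes [-2.564e+01 -9.000e-02  1.000e-02] in final axes [-2.564e+01 -9.000e-02  1.000e-02]
 flip 1 turn deg [-1.7989e+02  0.0000e+00  2.0000e-02] shift cm in present axes [-2.564e+01 -9.000e-02  1.000e-02] in final axes [-2.564e+01  9.000e-02 -1.000e-02]
```

>>> jog_arm([
  [0,0,0,-1,0,0,3.5],
  [0,0,0,-2,0,0,3.5],
  [0,0,0,-4,0,0,3.5],
  [0,0,0,-4,0,0,3.5],
  [0,0,0,-4,0,0,3.5],
  [0,0,0,-4,0,0,3.5],
  [-5.2,0,0,0,0,0,3.5],
  [-5.2,0,0,0,0,0,3.5],
  [-5.2,0,0,0,0,0,3.5],
  [0,0,0,0,0,0,3.5],
])

```text
time: 6.78
position: [0.4597, -0.211, 0.2338]
tool_rot: [-1.06, 1.297, 1.06]
ft_force: [-0.4, 0.5, -0.8]
grip_width: 0.457
```

```bash
python3 - <<'E'
from h import *
plan([.5005,.2315,.22],-11.4)
p,d=get_image("wrist");cv2.imwrite("pics/w2.png",p[:,:,::-1])
E
```

```text
t 6.78 pos [ 0.4597 -0.211   0.2338] F [-0.41  0.48 -0.78] grip 39.7 q [-0.37 -0.    0.75  1.84  0.    1.31  1.76]
tilt: x_tool [ 0.  0. -1.] z yaw 78.52
 flip 0 turn deg [-0.08  0.01  0.  ] shift cm in present axes [ 1.38  4.81 44.18] in final axes [ 1.38  4.75 44.19]
 flip 1 turn deg [ 1.7992e+02  0.0000e+00 -1.0000e-02] shift cm in present axes [ 1.38  4.81 44.18] in final axes [  1.38  -4.75 -44.19]
```

View pics/w2.png

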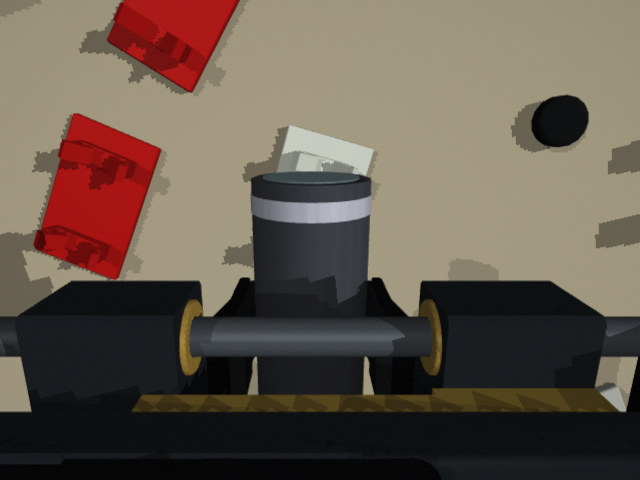

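The barrel is held: it sits upright in view at px (311,285), between the fingers, clear of the rest. Moving over the stand.

>>> jog_arm([
  [0,0,0,0,0.5,3,3.5],
  [0,0,0,0,0.6,5,3.5],
  [0,0,0,0,0.6,5.5,3.5],
  [0,0,0,0,0.6,5.5,3.5],
  [0,0,0,0,0.6,5.5,3.5],
  [0,0,0,0,0.6,5.5,3.5],
  [0,0,0,0,0.6,5.5,3.5],
  [0,0,0,0,0.5,5,3.5],
  [0,0,0,0,0.1,3,3.5],
  [0,0,0,0,0,0,3.5],
])

```text
time: 8.07
position: [0.4997, 0.2269, 0.2331]
tool_rot: [-1.064, 1.296, 1.063]
ft_force: [-0.5, -0.6, -2.0]
grip_width: 0.449
```

>>> jog_arm([
  [0,0,0,0,0,0,3.5],
  [0,0,0,0,0,0,3.5],
])

```text
time: 8.32
position: [0.5004, 0.2228, 0.2337]
tool_rot: [-1.059, 1.298, 1.059]
ft_force: [0.2, 0.4, -1.8]
grip_width: 0.454
```

```bash
python3 - <<'E'
from h import *
plan([.5005,.2315,.16],-11.4)
for n in("side","wrist","top"):
    s=get_state();p,d=get_image(n);cv2.imwrite(f"pics/{n}3.png",p[:,:,::-1]);np.save(f"pics/{n}3.npy",d)
    K,T=cam(n,s);P=pts(d,K,T).reshape(-1,3)
    if n=="wrist":
        for nm,a,b in(("saddle",.111,.12),("floor",.076,.088),("base",.006,.018)):
            S=P[np.hypot(P[:,0]-.5,P[:,1]-.2315)<.09];S=S[(S[:,2]>a)&(S[:,2]<b)]
            print(nm,len(S),cv2.minAreaRect(np.float32(S[:,:2]*1000)) if len(S)>9 else '')
    if n=="side":
        cv2.imwrite("pics/side3c.png",cv2.resize(p[80:230,220:420,::-1],(800,600),interpolation=cv2.INTER_CUBIC))
E
```

```text
t 8.32 pos [0.5004 0.2228 0.2337] F [ 0.22  0.41 -1.77] grip 39.5 q [-0.76  0.11  0.32  1.73 -0.03  1.31  0.93]
tilt: x_tool [ 0. -0. -1.] z yaw 78.42
 flip 0 turn deg [-0.18 -0.02  0.02] shift cm in present axes [7.37 0.16 0.85] in final axes [7.37 0.16 0.85]
 flip 1 turn deg [1.7982e+02 3.0000e-02 3.0000e-02] shift cm in present axes [7.37 0.16 0.85] in final axes [ 7.37 -0.16 -0.85]
saddle 873 ((492.749755859375, 234.93096923828125), (68.05701446533203, 75.36670684814453), 78.86082458496094)
floor 356 ((489.46661376953125, 235.63426208496094), (67.69097900390625, 68.85472869873047), 79.08685302734375)
base 4050 ((494.6028747558594, 234.51791381835938), (100.25096130371094, 118.93525695800781), 78.77826690673828)
```

View pics/side3c.png

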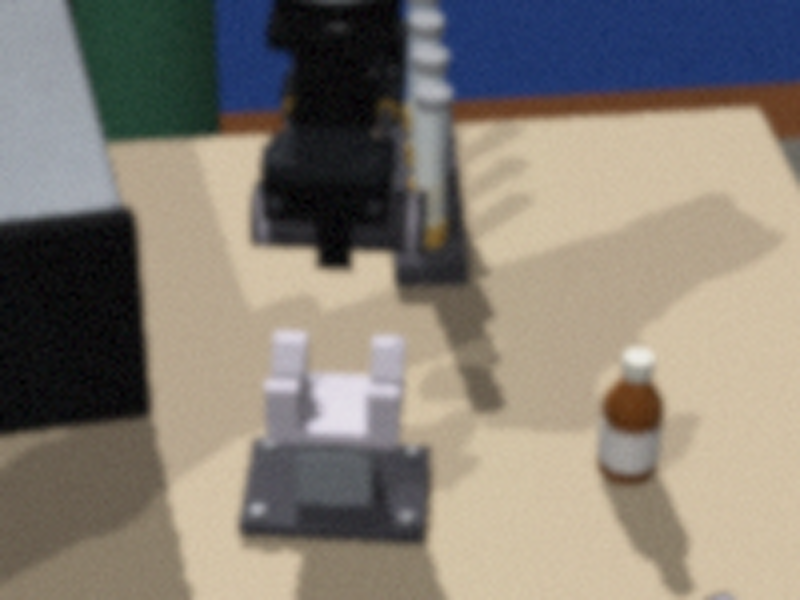

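View pics/wrist3.png

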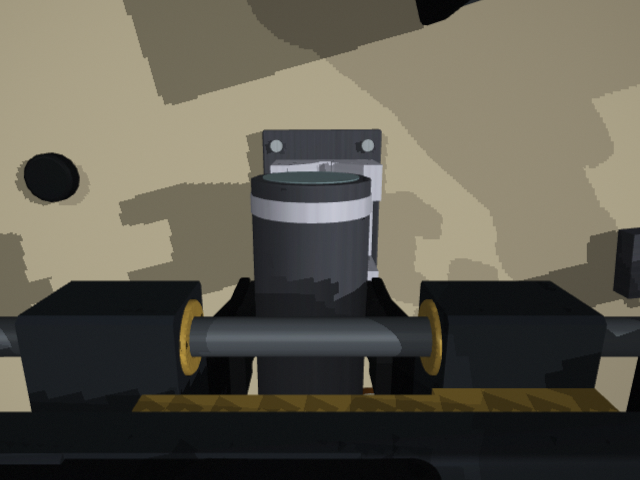

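>>> jog_arm([
  [-0.3,0,0,0,0.24,1.0,3.5],
  [0,0,0,3,0,0,3.5],
  [0,0,0,3,0,0,3.5],
  [0,0,0,1.4,0,0,3.5],
  [0,0,0,0,0,0,3.5],
  [0,0,0,0,0,0,3.5],
])

```text
time: 9.22
position: [0.5003, 0.2357, 0.1608]
tool_rot: [-1.065, 1.292, 1.065]
ft_force: [0.5, 0.2, -1.7]
grip_width: 0.45
```

```bash
python3 - <<'E'
from h import *
plan([.500,.233,.122],-11.3)
p,d=get_image("side");cv2.imwrite("pics/side4c.png",cv2.resize(p[80:230,220:420,::-1],(800,600),interpolation=cv2.INTER_CUBIC))
p,d=get_image("wrist");cv2.imwrite("pics/wrist4.png",p[:,:,::-1])
p,d=get_image("top");cv2.imwrite("pics/top4.png",cv2.resize(p[180:300,100:260,::-1],(800,600),interpolation=cv2.INTER_CUBIC))
E
```

```text
t 9.22 pos [0.5003 0.2357 0.1608] F [ 0.53  0.16 -1.72] grip 39.2 q [-0.77  0.17  0.31  1.81 -0.06  1.17  0.94]
tilt: x_tool [ 0.002  0.001 -1.   ] z yaw 78.91
 flip 0 turn deg [0.21 0.09 0.09] shift cm in present axes [ 3.88 -0.01 -0.28] in final axes [ 3.88 -0.02 -0.27]
 flip 1 turn deg [-1.7979e+02 -1.4000e-01  1.3000e-01] shift cm in present axes [ 3.88 -0.01 -0.28] in final axes [3.88 0.02 0.27]
```

View pics/side4c.png

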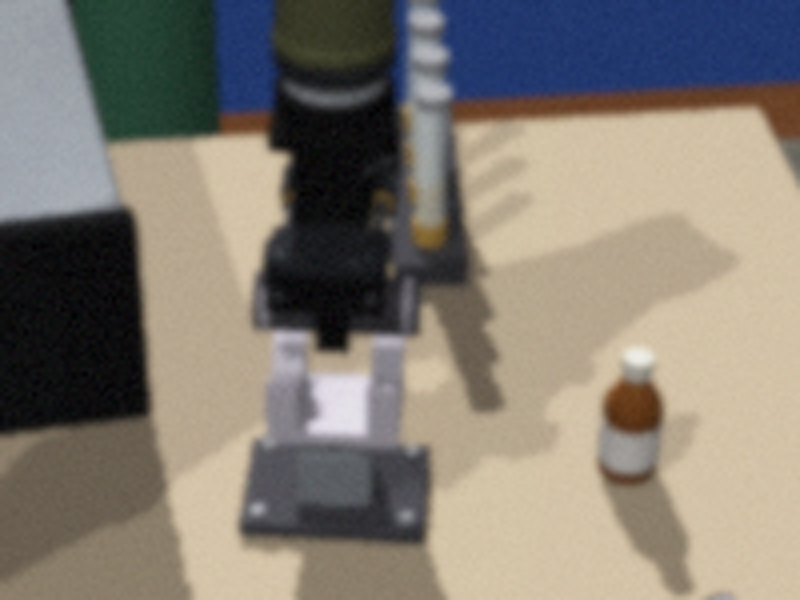

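View pics/wrist4.png

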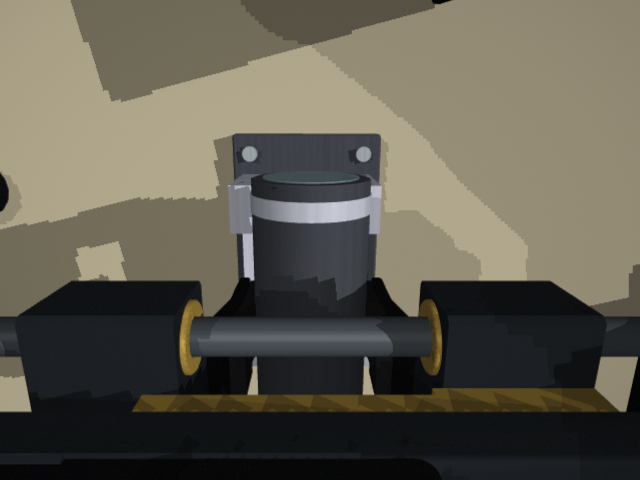

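View pics/top4.png

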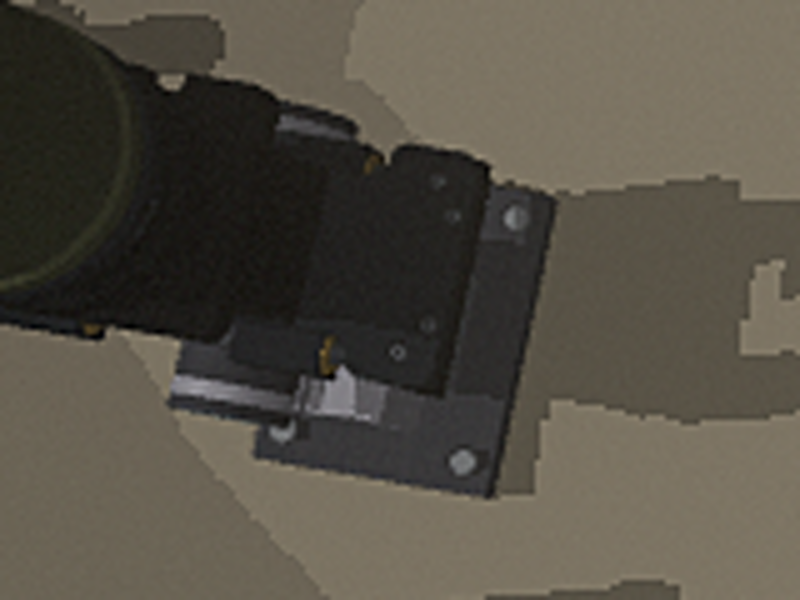

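In the wrist view the barrel is centred at column 311. The V-block (230–381) and the base bolts (249, 363) centre near 306, about 2.3 mm towards tool -z, which agrees with the pose calculation of -2.7. I correct this and descend to just above the seat.

>>> jog_arm([
  [0.2,0,0,0,0.07,-0.25,3.5],
  [0,0,0,1.5,0,0,3.5],
  [0,0,0,1.5,0,0,3.5],
  [0,0,0,0.2,0,0,3.5],
  [0,0,0,0,0,0,3.5],
  [0,0,0,0,0,0,3.5],
])

```text
time: 10.12
position: [0.4987, 0.233, 0.1279]
tool_rot: [-1.063, 1.295, 1.063]
ft_force: [0.1, -0.8, -1.8]
grip_width: 0.448
```

```bash
python3 - <<'E'
from h import *
s=get_state();plan([.500,.233,.122],-11.3,s)
p,d=get_image("wrist");cv2.imwrite("pics/wrist5.png",cv2.resize(p[100:325,160:460,::-1],(800,600),interpolation=cv2.INTER_CUBIC))
K,T=cam("wrist",s);M=R.from_rotvec(s["tool_rot"]).as_matrix();P=((pts(d,K,T)-s["position"])@M)*1000
v,u=np.mgrid[:480,:640];np.save("pics/P5.npy",P)
for r in(150,165,172,176,180,190,200,215,230,250):print(r,[tuple(P[r,c].round(1)) for c in(236,244,311,374,379)])
E
```

```text
t 10.12 pos [0.4987 0.233  0.1279] F [ 0.07 -0.84 -1.8 ] grip 39.0 q [-0.76  0.2   0.31  1.85 -0.07  1.1   0.94]
tilt: x_tool [ 0.001  0.    -1.   ] z yaw 78.7
 flip 0 turn deg [0.   0.03 0.03] shift cm in present axes [ 0.59 -0.13  0.02] in final axes [ 0.59 -0.13  0.02]
 flip 1 turn deg [-1.8e+02 -5.0e-02  5.0e-02] shift cm in present axes [ 0.59 -0.13  0.02] in final axes [ 0.59  0.13 -0.02]
150 [(np.float64(115.7), np.float64(56.0), np.float64(-44.2)), (np.float64(116.4), np.float64(56.0), np.float64(-39.5)), (np.float64(116.0), np.float64(56.0), np.float64(0.5)), (np.float64(117.0), np.float64(56.0), np.float64(38.2)), (np.float64(116.2), np.float64(56.0), np.float64(41.1))]
165 [(np.float64(115.6), np.float64(47.2), np.float64(-44.6)), (np.float64(112.4), np.float64(47.4), np.float64(-39.3)), (np.float64(116.2), np.float64(47.1), np.float64(0.5)), (np.float64(113.1), np.float64(47.4), np.float64(38.0)), (np.float64(112.1), np.float64(47.5), np.float64(40.8))]
172 [(np.float64(116.9), np.float64(42.8), np.float64(-45.0)), (np.float64(116.6), np.float64(42.9), np.float64(-40.1)),
[... 1484 characters left out ...]
float64(0.2)), (np.float64(12.4), np.float64(38.0), np.float64(23.8)), (np.float64(12.4), np.float64(38.0), np.float64(25.6))]
230 [(np.float64(12.7), np.float64(32.2), np.float64(-27.9)), (np.float64(12.8), np.float64(32.2), np.float64(-24.9)), (np.float64(-21.2), np.float64(40.5), np.float64(0.2)), (np.float64(11.9), np.float64(32.4), np.float64(23.9)), (np.float64(12.5), np.float64(32.3), np.float64(25.9))]
250 [(np.float64(11.1), np.float64(24.8), np.float64(-28.0)), (np.float64(12.6), np.float64(24.4), np.float64(-25.2)), (np.float64(-20.8), np.float64(34.3), np.float64(0.3)), (np.float64(10.9), np.float64(24.9), np.float64(24.1)), (np.float64(12.0), np.float64(24.6), np.float64(26.1))]
```

View pics/wrist5.png

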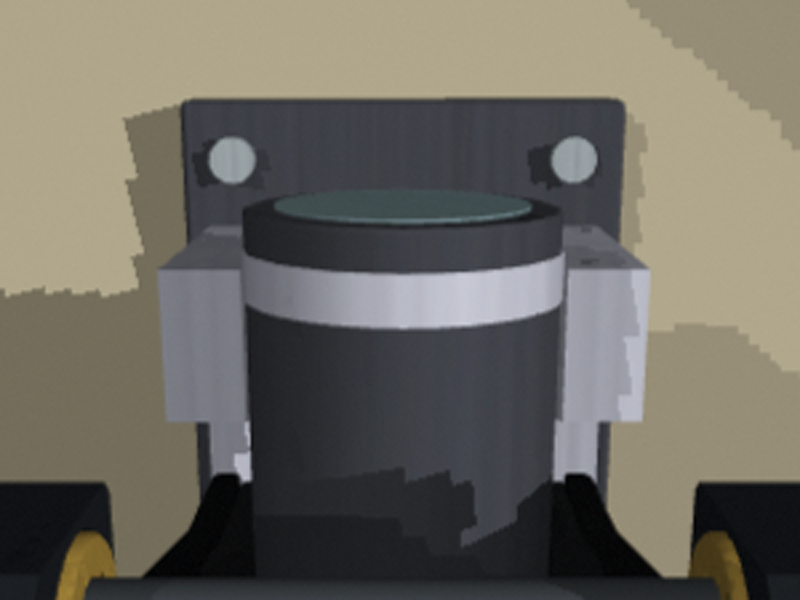

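The tool-frame depth shows:
- **Lengthwise:** the barrel end is at 54.3 and the V-block end at 43.7, so it overhangs by 10.6 mm against 10 wanted. I'll apply a 0.5 mm shift.
- **Sideways:** both are centred within 0.5 mm.
- **Height:** about 7 mm to go.

Lowering gently.

>>> jog_arm([
  [0,0,0,0.2,-0.05,0,3.5],
  [0,0,0,0.2,0,0,3.5],
  [0,0,0,0.1,0,0,3.5],
  [0,0,0,0,0,0,3.5],
  [0,0,0,0,0,0,3.5],
])

```text
time: 10.8
position: [0.4989, 0.2328, 0.1226]
tool_rot: [-1.063, 1.296, 1.063]
ft_force: [-0.1, -0.5, -2.0]
grip_width: 0.452
```

>>> jog_arm([
  [0,0,0,0.05,0,0,3.5],
  [0,0,0,0.05,0,0,3.5],
  [0,0,0,0.05,0,0,3.5],
  [0,0,0,0,0,0,3.5],
])

```text
time: 11.3
position: [0.4989, 0.2329, 0.1211]
tool_rot: [-1.063, 1.296, 1.063]
ft_force: [0.7, 0.0, -1.7]
grip_width: 0.446
```

>>> jog_arm([
  [0,0,0,0.05,0,0,3.5],
  [0,0,0,0,0,0,3.5],
])

```text
time: 11.55
position: [0.4991, 0.2331, 0.1208]
tool_rot: [-1.063, 1.295, 1.063]
ft_force: [-0.3, 1.3, -0.8]
grip_width: 0.448
```

>>> jog_arm([
  [0,0,0,0.05,0,0,3.5],
  [0,0,0,0,0,0,3.5],
])

```text
time: 11.8
position: [0.4991, 0.2332, 0.1205]
tool_rot: [-1.063, 1.295, 1.063]
ft_force: [-0.2, 1.3, 1.2]
grip_width: 0.452
```

>>> jog_arm([
  [0,0,0,0.05,0,0,3.5],
  [0,0,0,0,0,0,3.5],
])

```text
time: 12.05
position: [0.4991, 0.2332, 0.1199]
tool_rot: [-1.063, 1.295, 1.063]
ft_force: [-0.9, 1.7, 3.3]
grip_width: 0.446
```

Contact is at about z 0.1205. I open slightly so the barrel settles in the V by itself, then check.

>>> jog_arm([
  [0,0,0,-0.1,0,0.03,3.5],
  [0,0,0,0,0,0,4.4],
  [0,0,0,0,0,0,5.4],
  [0,0,0,0,0,0,5.4],
  [0,0,0,0,0,0,5.4],
  [0,0,0,0,0,0,5.4],
])

```text
time: 12.8
position: [0.4989, 0.233, 0.1205]
tool_rot: [-1.063, 1.296, 1.063]
ft_force: [0.1, -0.4, 0.7]
grip_width: 0.619
```

```bash
cat >> h.py <<'E'
def seat(name):
    s=get_state();plan([.4989,.2332,.1205],-11.3,s)
    p,d=get_image("wrist");cv2.imwrite(f"pics/{name}.png",cv2.resize(p[100:325,160:460,::-1],(800,600),interpolation=cv2.INTER_CUBIC))
    K,T=cam("wrist",s);M=R.from_rotvec(s["tool_rot"]).as_matrix();P=((pts(d,K,T)-s["position"])@M)*1000
    c=P.reshape(-1,3)
    B=c[(c[:,0]<-12)&(c[:,0]>-24)&(abs(c[:,2])<14)&(c[:,1]>32)&(c[:,1]<60)]
    f=lambda q:np.hypot(B[:,2]-q[0]-q[2]*(B[:,1]-45),B[:,0]-q[1]-q[3]*(B[:,1]-45))-20
    from scipy.optimize import least_squares
    q=least_squares(f,[0,0,0,0],loss='soft_l1',f_scale=.5).x
    F=c[(c[:,1]>50)&(c[:,1]<58)&(abs(c[:,2])<12)&(c[:,0]<8)&(c[:,0]>-12)]
    S=c[(c[:,1]>22)&(c[:,1]<42)&(abs(c[:,2])>21)&(abs(c[:,2])<38)&(c[:,0]>-2)&(c[:,0]<18)]
    E=c[(c[:,1]>40)&(c[:,1]<48)&(abs(c[:,2])>21)&(abs(c[:,2])<38)&(c[:,0]>18)&(c[:,0]<45)]
    ls=(np.percentile(S[:,2],.5)+np.percentile(S[:,2],99.5))/2
    print("barrel lateral",q[0].round(2),"axis depth",q[1].round(2),"yaw/pitch deg",np.degrees(q[2:]).round(2),"end y",np.median(F[:,1]).round(2))
    print("saddle lateral",ls.round(2),"width",np.ptp(S[:,2]).round(1),"top depth",np.median(S[:,0]).round(2),"end y",np.median(E[:,1]).round(2),"axis above tops",(np.median(S[:,0])-q[1]).round(2))
    zt=s["position"][2]-np.median(S[:,0])/1000;print("saddle-top z world",zt.round(4),"barrel axis z",(s["position"][2]-q[1]/1000).round(4))
E
python3 -c "
from h import *
seat('wrist6')"
```

```text
t 12.8 pos [0.4989 0.233  0.1205] F [ 0.1  -0.38  0.74] grip 53.9 q [-0.76  0.21  0.31  1.86 -0.07  1.09  0.95]
tilt: x_tool [-0. -0. -1.] z yaw 78.7
 flip 0 turn deg [ 0. -0. -0.] shift cm in present axes [0.   0.   0.02] in final axes [0.   0.   0.02]
 flip 1 turn deg [-1.8e+02  0.0e+00 -1.0e-02] shift cm in present axes [0.   0.   0.02] in final axes [ 0.   -0.   -0.02]
barrel lateral 0.36 axis depth -0.84 yaw/pitch deg [-0.02  0.43] end y 54.03
saddle lateral 0.38 width 68.3 top depth 4.7 end y 43.81 axis above tops 5.53
saddle-top z world 0.1158 barrel axis z 0.1213
```

View pics/wrist6.png

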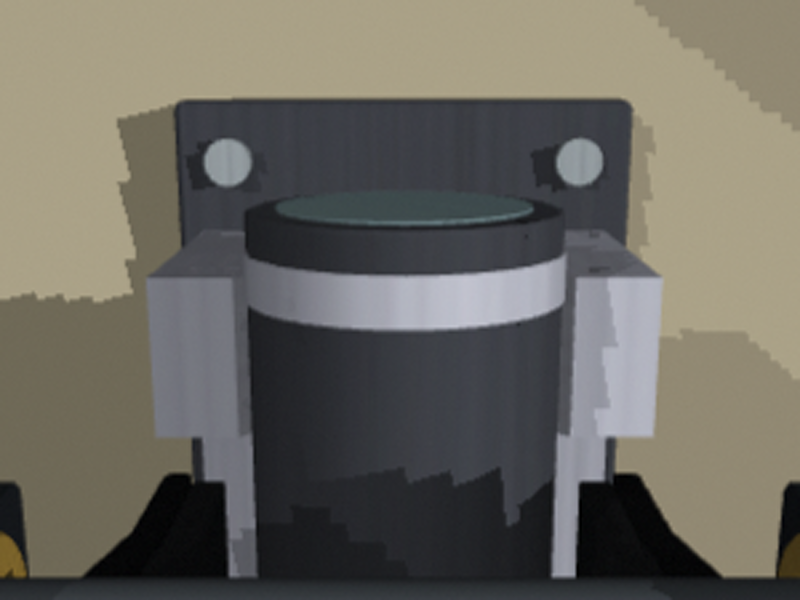

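The barrel sits in the V. Its lateral position is 0.36 against the saddle's 0.38, the overhang is 10.2 mm, and the axis is about 5.5–6 mm above the saddle tops. I regrip it and press.

>>> jog_arm([
  [0,0,0,0,0,0.04,5.4],
  [0,0,0,0,0,0,4.5],
  [0,0,0,0,0,0,3.5],
  [0,0,0,0,0,0,3.5],
  [0,0,0,0,0,0,3.5],
  [0,0,0,0,0,0,3.5],
], squeeze=45)

```text
time: 13.6
position: [0.499, 0.2334, 0.1206]
tool_rot: [-1.063, 1.296, 1.063]
ft_force: [-0.9, -0.0, 1.4]
grip_width: 0.445
```

>>> jog_arm([
  [0,0,0,0.1,0,0,3.5],
  [0,0,0,0.1,0,0,3.5],
  [0,0,0,0.1,0,0,3.5],
  [0,0,0,0,0,0,3.5],
  [0,0,0,0,0,0,3.5],
])

```text
time: 14.22
position: [0.499, 0.2334, 0.1177]
tool_rot: [-1.063, 1.296, 1.063]
ft_force: [-1.6, -0.3, 3.1]
grip_width: 0.441
```

```bash
python3 -c "
from h import *
seat('wrist7')"
```

```text
t 14.22 pos [0.499  0.2334 0.1177] F [-1.62 -0.35  3.1 ] grip 38.4 q [-0.76  0.21  0.31  1.86 -0.07  1.08  0.95]
tilt: x_tool [ 0.  0. -1.] z yaw 78.71
 flip 0 turn deg [0.01 0.   0.  ] shift cm in present axes [-0.28  0.   -0.02] in final axes [-0.28  0.   -0.02]
 flip 1 turn deg [-179.99   -0.      0.  ] shift cm in present axes [-0.28  0.   -0.02] in final axes [-0.28 -0.    0.02]
barrel lateral -0.05 axis depth -0.82 yaw/pitch deg [-0.14  0.41] end y 54.05
saddle lateral -0.0 width 68.4 top depth 4.67 end y 43.84 axis above tops 5.5
saddle-top z world 0.1131 barrel axis z 0.1186
```

>>> jog_arm([
  [0,0,0,0.1,0,0,3.5],
  [0,0,0,0.1,0,0,3.5],
  [0,0,0,0.1,0,0,3.5],
  [0,0,0,0.1,0,0,3.5],
  [0,0,0,0.07,0,0,3.5],
  [0,0,0,0,0,0,3.5],
  [0,0,0,0,0,0,3.5],
  [0,0,0,0,0,0,3.5],
])

```text
time: 15.28
position: [0.499, 0.2334, 0.1136]
tool_rot: [-1.063, 1.296, 1.063]
ft_force: [-3.0, -2.2, 8.6]
grip_width: 0.444
```

```bash
python3 -c "
from h import *
seat('wrist8')
p,d=get_image('side');cv2.imwrite('pics/side8.png',p[:,:,::-1])"
```

```text
t 15.28 pos [0.499  0.2334 0.1136] F [-2.97 -2.18  8.64] grip 38.6 q [-0.76  0.21  0.31  1.86 -0.07  1.08  0.95]
tilt: x_tool [ 0.  0. -1.] z yaw 78.7
 flip 0 turn deg [ 0.    0.01 -0.  ] shift cm in present axes [-0.69  0.01 -0.02] in final axes [-0.69  0.01 -0.02]
 flip 1 turn deg [-1.8e+02  0.0e+00  2.0e-02] shift cm in present axes [-0.69  0.01 -0.02] in final axes [-0.69 -0.01  0.02]
barrel lateral -0.05 axis depth -0.84 yaw/pitch deg [-0.16  0.49] end y 54.06
saddle lateral -0.02 width 68.4 top depth 4.65 end y 43.86 axis above tops 5.49
saddle-top z world 0.109 barrel axis z 0.1144
```

View pics/wrist8.png

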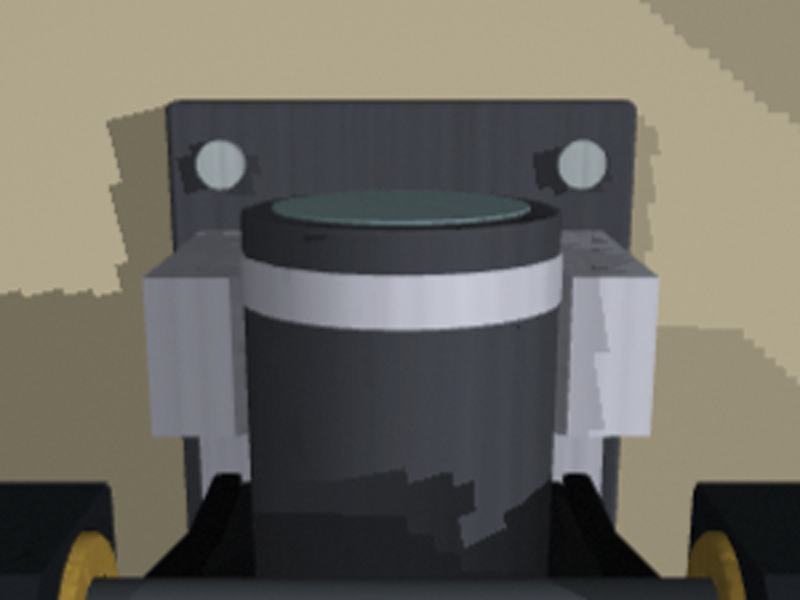

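View pics/side8.png

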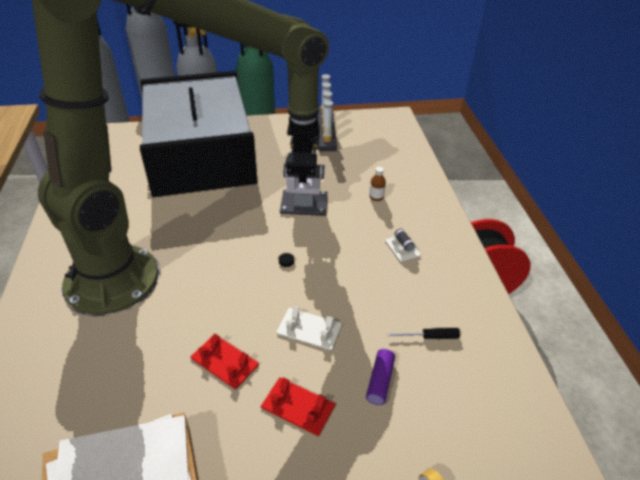

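The wrist view shows the barrel (crop columns 243–561) centred between the saddle edges (147–657), with the block moving down with it. The side view shows the white rest empty at (310,328) and the bystanders unmoved. The block has sunk about 6.9 mm by position, or 6.6 mm by force. Handing in.

```bash
python3 -c "
from bench import *
print(close_job())"
```

```text
the job is handed in; nothing more can be done
None
```

I took the long barrel from the white rest and laid it in the V-block. I opened the jaws briefly so it could settle on both faces, then regripped it and pressed it down. I handed the job in at about 15.4 s, still gripping with 45 N and pushing down; the interface gave no verdict.

Last checks:
- **Centring:** the visible end of the barrel overhangs the V-block by 10.2 mm (10 is ideal). The sideways offset is under 0.1 mm.
- **Seating:** the axis measures 5.5 mm above the saddle tops, against 6 nominal. That is within the camera calibration, and it did not change during the press.
- **Sinking:** the V-block sank 6.9 mm judging by tool height. The 8.6 N upward force plus the barrel's weight gives about 6.6 mm. Both are past the 5 mm needed and short of the stop.
- **Bystanders:** the last side view shows them where they started.

Small disagreements:
- The wrist view showed a constant tilt of about 0.45°. It was the same while the barrel lay free in the V, so I took it as camera bias.
- The final force reading also had about 3 N sideways.

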